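# Index a capacitor in front of the inspection camera

### The arm

A 6-joint arm with a two-finger parallel gripper is mounted at the origin on the work surface. World frame = base frame: x ahead of the robot, y to its left, z up, the work surface at z = 0. Lengths are in mm, angles in rad, forces in N, time in s.
With the tool pointing down it reaches from about 375 to 975 mm from the base axis. Payload 3.8 kg.
Tool frame: the origin (TCP) lies on the centre line of the jaws, within the pads' length; the fingertips stand 22 mm ahead of it and the grasp point (between the pads) lies 3 mm ahead of it; z points along the fingers, y is the line along which they close (so a half turn about z gives the same grasp; the last joint's range is limited). The gripper opens to 88 mm and grips with 3 to 60 N. Pads are 18 mm wide; open, the fingers measure 123 mm over their backs; the gripper's body (75 mm by 187 mm) begins 45 mm behind the grasp point.
Start: joints at [-1.251, 0.264, 1.604, -0, 1.274, -0.037], TCP at [235.757, -632.485, 260.706] pointing down, gripper open.
Joint ranges: [-2.63, 2.63], [-0.94, 2.18], [0.31, 2.57], [-1.31, 4.45], [0, 2.66], [-2.55, 2.55]. Speed limits (rad/s): [2.57, 2.57, 3.14, 3.14, 3.14, 3.14].

### API

Orientations are given as a rotation vector (axis times angle).
In Python, from station import robot, camera, camera_model, boxes_of gives the robot as it stands.
- The arm moves only by the shell command python3 -m jog 'ROWS'. ROWS is JSON, a list of rows, each an object with "offset": the shift along the tool's x, y, z in mm, a list of three; "turn": the turn, a rotation vector about the tool's x, y, z in degrees, a list of three; "fingers": the opening in per cent of the stroke, from 0 (shut) to 100 (fully open). In form: [{"offset": [x, y, z], "turn": [wx, wy, wz], "fingers": fingers}, ...]. A call has 1 to 12 rows; each row shifts and turns the commanded pose from where the row before left it, along the tool's axes as they then stand; what a row does not reach is not made up. A row lasts 1/10 s, in which the tool goes at most 50 mm and 8.59 degrees, less where a joint would pass 70% of its speed; a pose out of reach is approached as far as the arm can. A call with a gripper value outside its range is refused whole. The fingers move at their own pace and stop on an object; the grip force is fixed at half the most. Time passes only in rows, so rows that do not move let the fingers close. It gives the time, the measured TCP pose, the force, the opening and the grip force at its end, in the units of the state.
- robot.observe(): the state, without advancing time (a new reading comes with each control period).
- camera(name): name is "side" or "top" or "wrist"; returns the picture (420x560x3 uint8, blue, green, red); there is no depth.
- camera_model(name): a dict with "vfov" (degrees; the focal length in pixels is half the picture's height over the tangent of half this angle, whatever the lens; pixels are square), "cx", "cy" (the principal point, pixels), "rvec" (rotation vector, rad) and "tvec" (3), from world to camera coordinates, as OpenCV has them. Camera axes: x right, y down, z forward; pixel columns grow to the right and rows downward; lengths in mm; the calibration is good to about 2 mm. A picture is of the moment at which its call begins: read the wrist's pose just before it. camera_model takes no time and is no camera call; for the wrist camera it gives the pose at the moment of the call.
- robot.finish_job(): hands the job in; it is judged then, once.
Trained networks look in the newest picture that a camera, given by its name, has taken for a name from the list of things; names that differ only in an ending like _2 or _b are one class to them, and where a whole thing is asked for, a point or a joint stands for the part that bears it (a point fixed in the world has none). Each returns a list of dicts, best first, with "confidence" (0 to 1); they miss things now and then, are a little off and sometimes report something else, mostly with a low value. They report only what shows in the picture. A call takes as long as a camera call. They do not tell look-alikes from the thing itself.
- boxes_of(camera, query): "rect" ([centre column, centre row, width, height] in pixels, round what is visible of it).
The state is a dict: "time": time; "qpos": joint angles; "qvel": joint speeds; "joint_torque": joint torques, N m; "tool_pos": TCP position; "orientation": TCP orientation; "wrist_force": force on the tool from outside, world axes, zero at the start; "ft_torque": the same for the moment, N m; "gripper_width": finger opening in mm; "grasp_force": force on a finger pad.
Only numpy, scipy, OpenCV 4.12 (cv2) and the standard library are available. Lean on these libraries where they do the work, as an engineer would, in place of code of your own. Each camera call takes 0.05 s, during which the arm holds its last target. There are 200 camera calls.

### The job

Take the tall, slim round capacitor out of the parts tray and stand it upright in the round cup of the sliding carriage, let go of it, then grip the carriage by its upright tab and slide it along the rail towards the camera until you feel the spring ball click into its notch. Finish there, still gripping the tab and holding the carriage still with the ball in the notch; do not let go at the end. Leave all the other parts, in the tray and on the bench, where they are.

Things in the scene. Friction and masses are not known exactly. Their poses are not given: they have to be found in the camera images.
- capacitor_mid (a point): Centre (half-way up) of the capacitor to take: an upright black can, 24 mm diameter, 50 mm high, 25 to 50 g, with a silvery top; the only tall slim round part. It stands on the tray's floor (4 mm above the work surface) in any of six places.
- tray: Fixed open grey tray, 210 mm (its x) by 208 mm (its y), walls 4 mm thick and 28 mm high, floor 4 mm thick. Origin: centre of its underside. Yaw varies. Six parts stand in 3 places along x (65 mm apart) by 2 along y (84 mm apart), each up to 6 mm off: the widest gaps lie along the tray's y, open the fingers that way, about 50 mm.
- short_can: Other part in the tray, leave: short wide black can, 32 mm diameter, 24 mm high. Origin: centre of underside.
- relay: Other part in the tray, leave: square black relay, 26 x 26 x 34 mm high. Origin: centre of underside.
- heatsink: Other part in the tray, leave: finned aluminium heat sink, 34 x 24 x 25 mm high. Origin: centre of underside.
- core: Other part in the tray, leave: dark ring core, 36 mm outside, 20 mm hole, 14 mm high. Origin: centre of underside.
- spacer: Other part in the tray, leave: low brass round spacer, 24 mm diameter, 16 mm high. Origin: centre of underside.
- rail: Fixed aluminium rail on the bench, 60 mm wide (its x), 460 mm long (its y), 25 mm high, with an end plate 34 mm high at each end. Origin: centre of its underside. The carriage slides along the rail's own +y; the yaw varies.
- carriage: The sliding carriage: dark plate 70 mm (x) by 140 mm (y), 12 mm thick, top 39 mm above the bench. Origin: centre of its underside, 27 mm above the bench; axes as the rail's. It slides along the rail's y only, from 145 mm to the -y side of the rail's middle (end stop) to 135 mm on the +y side; starts within 30 mm of the -y stop. Drag about 2 N. The cup is 77 mm ahead (+y) of the tab.
- cup (a point): Centre of the inner floor of the aluminium cup on the carriage, 42 mm above the bench (axes as the rail's). The cup is a round ring, 30 mm inside, 38 mm outside, 10 mm deep, open above: its rim is 52 mm above the bench.
- tab_mid (a point): Grip point of the carriage's tab, 67 mm above the bench: on the tab's centre line, 17 mm below its top (axes as the rail's). The tab is an upright aluminium plate, 12 mm thick across the rail (x), 30 mm long along the rail (y), 45 mm high, standing on the carriage plate: grip it with the fingers closing across the rail.
- camera: Small inspection camera fixed beside the rail on its +x side, 90 mm from the rail's centre line, 88 mm high; lens tip 43 mm from that line. Origin: underside, in line with the lens. Its place along the rail varies. The notch is where the cup stands in front of the camera, give or take 8 mm along the rail: the exact place must be felt (or read from ball).
- ball (a joint): Drop of the hidden spring ball under the cup, m: 0.0005 on the flat strip, 0.003 in the notch, over 0.0018 within about 2.4 mm of the notch's middle (2.5 mm of slack in all at full depth). Nearing the notch the ball pulls the carriage forward over the last 6 mm; past the middle the push needed rises within 2 to 3 mm to about 8 N, then the ball climbs out.
- spool: Bystander: steel-grey solder spool standing on its end, 52 mm diameter, 38 mm high. Origin: underside.
- flux: Bystander: small amber jar with a white cap, 40 mm diameter, 50 mm high. Origin: underside.
- driver: Bystander: screwdriver lying on the bench between robot and rail. Origin: its underside.
- capacitor: The same capacitor. Origin: centre of its underside.
There are look-alikes about, which are no part of the job. What is shaped like the capacitor but yellow is not meant.

How it is judged:
By the outcome, as a careful person would: the job done as asked, in the order asked, and still so for the second after the job is handed in, while the arm keeps its last pose, push and grip.
It also fails if it takes over 64 s, if anything falls off the work surface, if the arm or the gripper's body presses on something with over 40 N, if the wrist force passes 120 N, or if a joint passes its speed limit or range.

## Working session

There is one attempt and no reset: what is moved stays moved. The work goes in short steps, Python scripts to look and compute and a shell command to move; the robot and the scene stay as the last step left them, time stands still between calls to the robot, and variables do not carry over. Pictures are saved under pics/ and viewed, at most 12 in all, crops included, and the job is handed in when it is done.

```bash
ls; mkdir -p pics; python3 - <<'E'
from station import robot,camera,camera_model,boxes_of
import cv2,json
o=robot.observe();print({k:o[k] for k in('time','tool_pos','orientation','gripper_width')})
ims=[]
for n in('top','side'):
    im=camera(n);cv2.imwrite(f'pics/{n}0.png',im);print(n,camera_model(n))
    for q in('capacitor','tray','rail','carriage','cup','tab_mid','camera','spool','flux','driver','relay','short_can'):
        print(q,[( [round(v) for v in b['rect']],round(b['confidence'],2)) for b in boxes_of(n,q)[:3]])
E
```

```text
pics
{'time': 0.0, 'tool_pos': array([ 235.53966178, -631.89020291,  259.42130548]), 'orientation': array([-3.08961438e+00, -5.57101126e-01,  5.73447941e-04]), 'gripper_width': 88.14939147476233}
top {'vfov': 50.061648216937016, 'cx': 282.68472059160626, 'cy': 209.0433705831797, 'rvec': array([ 2.10907747, -2.13680437,  0.20048756]), 'tvec': array([ -24.33989189,  555.48070887, 1146.61456995])}
capacitor [([378, 202, 10, 11], 0.55)]
tray [([390, 228, 83, 77], 0.79)]
rail [([206, 214, 171, 61], 0.89), ([389, 227, 80, 80], 0.49)]
carriage [([251, 203, 54, 39], 0.74)]
cup [([252, 205, 55, 34], 0.63)]
tab_mid [([252, 202, 56, 36], 0.6)]
camera [([195, 180, 27, 39], 0.75), ([188, 286, 23, 71], 0.5)]
spool [([333, 165, 15, 21], 0.9)]
flux [([278, 138, 13, 19], 0.58), ([250, 199, 57, 40], 0.19)]
driver [([190, 286, 27, 73], 0.8)]
relay []
short_can [([373, 227, 16, 12], 0.4)]
side {'vfov': 57.109167654801865, 'cx': 285.7380398556358, 'cy': 207.6803032054793, 'rvec': array([ 2.22152523, -0.11454061,  0.02808944]), 'tvec': array([-567.42757164,   53.18117513,  868.73906119])}
capacitor [([360, 298, 10, 27], 0.92), ([308, 303, 13, 28], 0.85), ([389, 313, 19, 28], 0.77)]
tray [([266, 335, 152, 128], 0.75)]
rail [([278, 178, 70, 106], 0.72)]
carriage [([289, 190, 47, 38], 0.8)]
cup [([288, 190, 45, 41], 0.56), ([372, 203, 23, 28], 0.55)]
tab_mid [([288, 190, 46, 36], 0.93)]
camera [([269, 352, 22, 27], 0.67), ([301, 156, 36, 34], 0.65)]
spool [([357, 257, 27, 27], 0.56), ([279, 177, 72, 104], 0.18)]
flux [([372, 201, 22, 35], 0.91), ([300, 152, 41, 36], 0.33), ([205, 164, 67, 14], 0.21)]
driver [([204, 165, 70, 10], 0.77), ([264, 335, 149, 128], 0.48), ([228, 356, 26, 26], 0.19)]
relay [([269, 305, 23, 29], 0.87), ([307, 302, 12, 26], 0.3)]
short_can [([310, 347, 20, 26], 0.61)]
```

```bash
python3 - <<'E'
import cv2
import numpy as np
a=cv2.imread('pics/top0.png')[110:340,110:450];b=cv2.imread('pics/side0.png')[110:420,170:430]
a=cv2.resize(a,(444,300));a=cv2.resize(cv2.imread('pics/top0.png')[110:340,110:450],None,fx=2.35,fy=2.35,interpolation=cv2.INTER_CUBIC)
b=cv2.resize(b,None,fx=1.93,fy=1.93,interpolation=cv2.INTER_CUBIC)
cv2.imwrite('pics/a.png',a);cv2.imwrite('pics/b.png',b)
E
```

```text
(no output)
```

View pics/a.png

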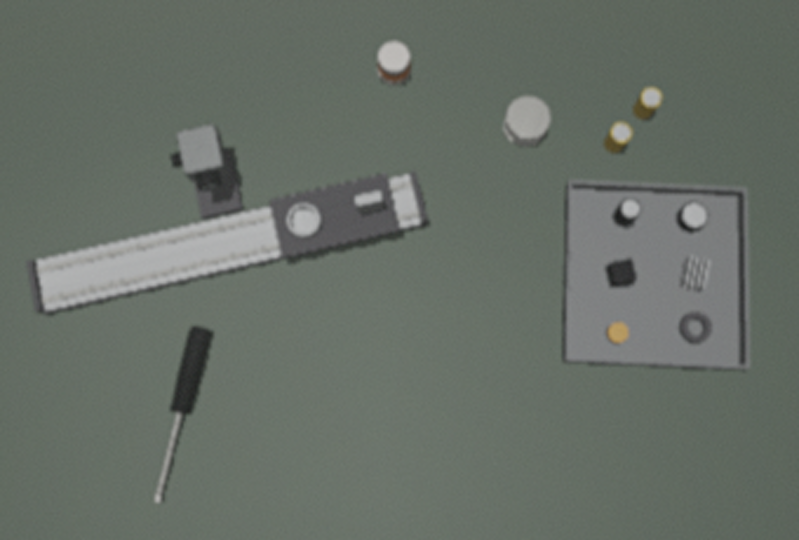

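View pics/b.png

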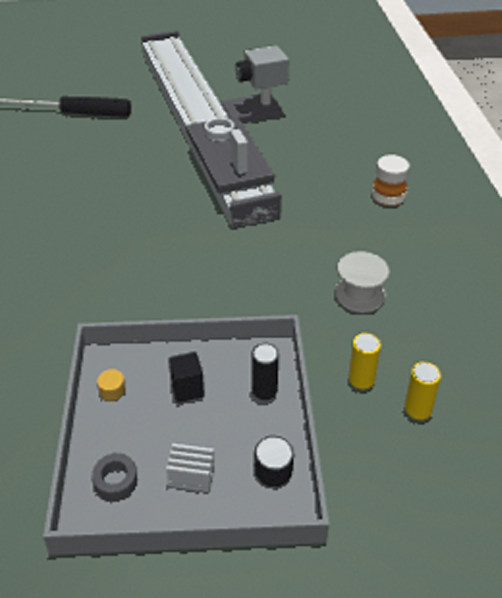

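The top picture shows the black capacitor in the tray at crop (629,210), which is pixel (377.7,199.4). It stands in the tray's far-left place, and the yellow look-alikes are outside the tray. The carriage's cup is at crop (303,219), the tab at (369,199) and the camera lens at about (176,160). The rail runs leftwards, which is its +y. The side view agrees.

```bash
cat > h.py <<'E'
import cv2,numpy as np
from scipy.spatial.transform import Rotation as R
from station import robot,camera,camera_model,boxes_of
def ray(m,u,v,h=420):
    f=h/2/np.tan(np.radians(m['vfov'])/2);M=R.from_rotvec(m['rvec']).as_matrix()
    return -M.T@m['tvec'], M.T@np.array([(u-m['cx'])/f,(v-m['cy'])/f,1])
def onz(m,u,v,z):
    c,d=ray(m,u,v);return c+d*(z-c[2])/d[2]
def proj(m,p,h=420):
    f=h/2/np.tan(np.radians(m['vfov'])/2);q=R.from_rotvec(m['rvec']).as_matrix()@np.array(p,float)+m['tvec']
    return np.array([m['cx']+f*q[0]/q[2],m['cy']+f*q[1]/q[2]])
def pose():
    o=robot.observe();return np.array(o['tool_pos']),R.from_rotvec(o['orientation']),o
def togo(p,ydir=None):
    """offset in tool axes to p, and turn about tool z (deg) bringing tool y onto +-ydir (deg, world)"""
    t,r,o=pose();off=r.inv().apply(np.array(p)-t);y=r.apply([0,1,0]);a=np.degrees(np.arctan2(y[1],y[0]))
    print('t',round(o['time'],2),'tcp',t.round(1),'tool z',r.apply([0,0,1]).round(4),'ydir',a.round(2),'offset',off.round(1))
    if ydir is not None:
        d=(ydir-a+90)%180-90;print('turn z (tool z down => negative of world):',-round(d,2))
E
python3 - <<'E'
from h import *
T=camera_model('top');S=camera_model('side')
c=lambda x,y:(110+x/2.35,110+y/2.35)
s=lambda x,y:(170+x/1.93,110+y/1.93)
for n,p,q,z in[('cap',(629,210),(265,352),54),('cup',(303,219),(219,127),52),('tabtop',(369,198),(238,133),84),('lens',(176,160),(240,71),70),('camtop',(200,136),(266,52),80),('spooltop',(528,117),(362,266),38),('fluxtop',(394,56),(392,164),50)]:
    print(n,onz(T,*c(*p),z).round(0),onz(S,*s(*q),z).round(0))
for n,p,z in[('trayTL',(570,183),28),('trayTR',(746,189),28),('trayBR',(748,368),28),('trayBL',(563,362),28),('railL1',(36,262),34),('railL2',(42,312),34),('railR1',(413,176),34),('railR2',(428,225),34)]:
    print(n,onz(T,*c(*p),z).round(0))
togo([0,0,0])
print(camera_model('wrist'))
E
```

```text
cap [ 578. -286.   54.] [ 581. -287.   54.]
cup [573.  85.  52.] [573.  79.  52.]
tabtop [589.   9.  84.] [590.  13.  84.]
lens [639. 228.  70.] [612. 187.  70.]
camtop [664. 199.  80.] [651. 218.  80.]
spooltop [ 694. -177.   38.] [ 695. -175.   38.]
fluxtop [767. -20.  50.] [766. -23.  50.]
trayTL [ 616. -224.   28.]
trayTR [ 606. -429.   28.]
trayBR [ 399. -416.   28.]
trayBL [ 409. -208.   28.]
railL1 [530. 393.  34.]
railL2 [472. 383.  34.]
railR1 [626. -41.  34.]
railR2 [567. -57.  34.]
t 1.3 tcp [ 235.8 -632.5  260.7] tool z [ 0.  0. -1.] ydir -69.55 offset [   0.  -675.   260.7]
{'vfov': 61.59259959813844, 'cx': 275.36807825393964, 'cy': 210.64076045572898, 'rvec': array([-2.3570707 ,  1.63651942,  0.25996476]), 'tvec': array([-675.09704856,  -42.72083082,  389.74078401])}
```

```bash
python3 - <<'E'
from h import *
togo([579,-286.5,230],86.7)
m=camera_model('wrist');t,r,_=pose();c,_=ray(m,0,0);print('cam in tool',r.inv().apply(c-t).round(1),'axis',r.inv().apply(ray(m,m['cx'],m['cy'])[1]).round(3))
E
```

```text
t 1.3 tcp [ 235.8 -632.5  260.7] tool z [ 0.  0. -1.] ydir -69.55 offset [ 442.5 -204.3   30.7]
turn z (tool z down => negative of world): 23.75
cam in tool [  81.    -0.3 -123.7] axis [-0.311  0.001  0.95 ]
```

```bash
python3 -m jog '[{"offset":[40,-18.5,3],"turn":[0,0,0],"fingers":100},{"offset":[40,-18.5,3],"turn":[0,0,0],"fingers":100},{"offset":[40,-18.5,3],"turn":[0,0,0],"fingers":100},{"offset":[40,-18.5,3],"turn":[0,0,0],"fingers":100},{"offset":[40,-18.5,3],"turn":[0,0,0],"fingers":100},{"offset":[40,-18.5,3],"turn":[0,0,0],"fingers":100},{"offset":[40,-18.5,3],"turn":[0,0,0],"fingers":70},{"offset":[40,-18.5,3],"turn":[0,0,0],"fingers":57},{"offset":[40,-18.5,3],"turn":[0,0,0],"fingers":57},{"offset":[40,-18.5,3],"turn":[0,0,0],"fingers":57},{"offset":[40,-18.5,0],"turn":[0,0,0],"fingers":57}]'; python3 - <<'E'
from h import *
togo([579,-286.5,230],86.7)
E
```

```text
time: 2.4
tool_pos: [577.8, -286.5, 230.3]
orientation: [-3.091, -0.558, 0.001]
wrist_force: [-0.1, 0.4, 0.2]
gripper_width: 51.2
grasp_force: 0.0
t 2.4 tcp [ 577.8 -286.5  230.3] tool z [-4.e-04  2.e-04 -1.e+00] ydir -69.55 offset [1.1 0.4 0.3]
turn z (tool z down => negative of world): 23.75
```

```bash
python3 -m jog '[{"offset":[0,0,0],"turn":[0,0,8],"fingers":57},{"offset":[0,0,0],"turn":[0,0,8],"fingers":57},{"offset":[0,0,20],"turn":[0,0,7.75],"fingers":57},{"offset":[0,0,20],"turn":[0,0,0],"fingers":57},{"offset":[0,0,0],"turn":[0,0,0],"fingers":57}]'; python3 - <<'E'
from h import *
togo([579,-286.5,41],86.7)
m=camera_model('wrist');im=camera('wrist');cv2.imwrite('pics/w1.png',im)
for q in('capacitor','short_can','relay'):
    print(q,[( [round(v,1) for v in b['rect']],round(b['confidence'],2)) for b in boxes_of('wrist',q)[:3]])
print(proj(m,[579,-286.5,54]),proj(m,[579,-286.5,4]))
E
```

```text
time: 2.9
tool_pos: [575.1, -287.0, 187.3]
orientation: [-3.138, 0.09, 0.009]
wrist_force: [-0.5, -0.3, 0.4]
gripper_width: 50.4
grasp_force: 0.0
t 2.9 tcp [ 575.1 -287.   187.3] tool z [-0.0054  0.0029 -1.    ] ydir -93.28 offset [  4.7  -0.3 146.3]
turn z (tool z down => negative of world): 0.02
capacitor [([275.0, 193.0, 31.2, 47.8], 0.89), ([309.6, 16.1, 38.1, 32.1], 0.78), ([260.8, 74.2, 34.5, 39.5], 0.68)]
short_can [([369.7, 185.9, 46.8, 36.9], 0.83)]
relay [([271.9, 262.8, 36.0, 45.5], 0.91), ([276.5, 191.6, 37.3, 43.6], 0.6)]
[274.99433175 200.86490227] [275.12533733 184.67782847]
```

View pics/w1.png

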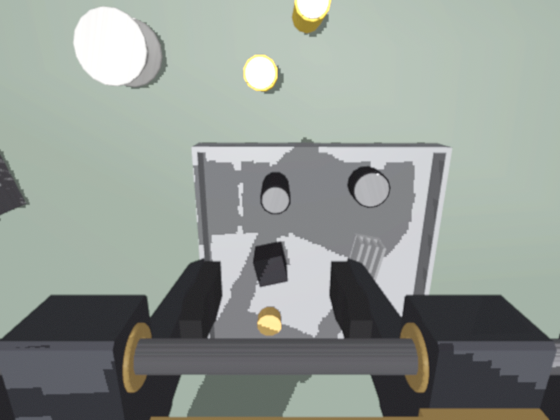

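The wrist view shows the capacitor with its silver top at about (275,200). That matches the projected estimate of (275,200.9). The short can is at (371,188) and the relay at (270,263).

```bash
python3 - <<'E'
from h import *
m=camera_model('wrist');im=camera('wrist');o=pose()
g=im[:,:,1].astype(int)
sub=g[180:222,255:297];mask=((sub>110)).astype('uint8')
n,l,s,c=cv2.connectedComponentsWithStats(mask)
for i in range(1,n):
    if s[i,4]>60:
        u,v=c[i]+[255,180];print(s[i],u,v,onz(m,u,v,54).round(1))
togo([579,-286.5,41],86.7);print(o[2]['qvel'].round(3))
E
```

```text
[  0   0  42  42 783] 279.0689655172414 204.33716475095787 [ 578.1 -291.5   54. ]
[  5  10  26  26 537] 272.4860335195531 202.5754189944134 [ 579.8 -286.5   54. ]
t 3.15 tcp [ 577.7 -288.6  192.3] tool z [ 0.0021 -0.0011 -1.    ] ydir -93.31 offset [  0.8  -2.3 151.3]
turn z (tool z down => negative of world): -0.01
[-0.002 -0.    -0.001 -0.002 -0.001  0.001]
```

```bash
python3 -m jog '[{"offset":[1.7,-2.2,30],"turn":[0,0,0],"fingers":57},{"offset":[0,0,30],"turn":[0,0,0],"fingers":57},{"offset":[0,0,20],"turn":[0,0,0],"fingers":57},{"offset":[0,0,10],"turn":[0,0,0],"fingers":57},{"offset":[0,0,0],"turn":[0,0,0],"fingers":57},{"offset":[0,0,0],"turn":[0,0,0],"fingers":57},{"offset":[0,0,0],"turn":[0,0,0],"fingers":57}]'; python3 - <<'E'
from h import *
togo([579.5,-286.5,41],86.7)
m=camera_model('wrist');im=camera('wrist');togo([579.5,-286.5,41],86.7)
u,v=proj(m,[579.5,-286.5,54]);print(u,v)
cv2.imwrite('pics/w2.png',cv2.resize(im[int(v)-60:int(v)+60,int(u)-90:int(u)+90],None,fx=3,fy=3))
print([( [round(v,1) for v in b['rect']],round(b['confidence'],2)) for b in boxes_of('wrist','capacitor')[:3]])
E
```

```text
time: 3.85
tool_pos: [580.1, -286.7, 102.7]
orientation: [3.139, -0.091, 0.005]
wrist_force: [-0.2, 0.2, -0.3]
gripper_width: 50.3
grasp_force: 0.0
t 3.85 tcp [ 580.1 -286.7  102.7] tool z [ 0.0029 -0.0016 -1.    ] ydir -93.31 offset [-0.7 -0.3 61.7]
turn z (tool z down => negative of world): -0.01
t 3.9 tcp [ 580.  -286.7  102.7] tool z [ 0.0028 -0.0015 -1.    ] ydir -93.31 offset [-0.7 -0.2 61.7]
turn z (tool z down => negative of world): -0.01
275.1171969902454 255.1957608965349
[([320.3, 10.5, 45.4, 19.3], 0.94), ([276.5, 239.1, 44.6, 69.6], 0.83), ([252.2, 75.8, 51.7, 54.7], 0.7)]
```

View pics/w2.png

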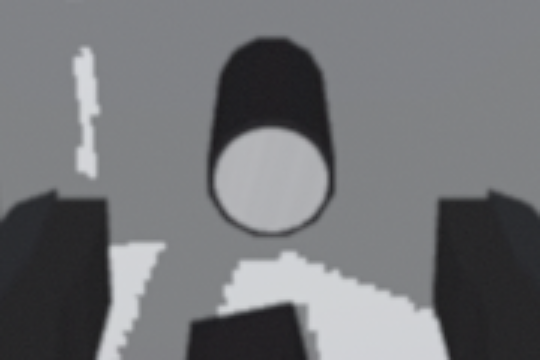

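The close view puts the silver top at (275.4,255.3). My prediction was (275.1,255.2), so the position holds and I can go down.

```bash
python3 -m jog '[{"offset":[-0.7,-0.3,20],"turn":[0,0,0],"fingers":57},{"offset":[0,0,20],"turn":[0,0,0],"fingers":57},{"offset":[0,0,14],"turn":[0,0,0],"fingers":57},{"offset":[0,0,8],"turn":[0,0,0],"fingers":57},{"offset":[0,0,0],"turn":[0,0,0],"fingers":57},{"offset":[0,0,0],"turn":[0,0,0],"fingers":57},{"offset":[0,0,0],"turn":[0,0,0],"fingers":0},{"offset":[0,0,0],"turn":[0,0,0],"fingers":0},{"offset":[0,0,0],"turn":[0,0,0],"fingers":0},{"offset":[0,0,0],"turn":[0,0,0],"fingers":0},{"offset":[0,0,0],"turn":[0,0,0],"fingers":0},{"offset":[0,0,0],"turn":[0,0,0],"fingers":0}]'; python3 - <<'E'
from h import *
togo([579.5,-286.5,41],86.7)
E
```

```text
time: 5.15
tool_pos: [578.4, -285.9, 39.3]
orientation: [3.14, -0.091, 0.001]
wrist_force: [0.6, -1.0, 3.6]
gripper_width: 23.0
grasp_force: 30.0
t 5.15 tcp [ 578.4 -285.9   39.3] tool z [ 7.e-04 -4.e-04 -1.e+00] ydir -93.31 offset [ 1.1  0.5 -1.7]
turn z (tool z down => negative of world): -0.01
```

```bash
python3 -m jog '[{"offset":[0,0,-10],"turn":[0,0,0],"fingers":0},{"offset":[0,0,-30],"turn":[0,0,0],"fingers":0},{"offset":[0,0,-40],"turn":[0,0,0],"fingers":0},{"offset":[0,0,-40],"turn":[0,0,0],"fingers":0},{"offset":[0,0,-30],"turn":[0,0,0],"fingers":0},{"offset":[0,-20,-10],"turn":[0,0,0],"fingers":0},{"offset":[0,-35,0],"turn":[0,0,0],"fingers":0},{"offset":[0,-45,0],"turn":[0,0,0],"fingers":0},{"offset":[0,-45,0],"turn":[0,0,0],"fingers":0},{"offset":[0,-45,0],"turn":[0,0,0],"fingers":0},{"offset":[0,-45,0],"turn":[0,0,0],"fingers":0},{"offset":[0,-45,0],"turn":[0,0,0],"fingers":0}]'
python3 -m jog '[{"offset":[-10,-40,0],"turn":[0,0,0],"fingers":0},{"offset":[-10,-30,0],"turn":[0,0,0],"fingers":0},{"offset":[0,-15,0],"turn":[0,0,-4],"fingers":0},{"offset":[0,0,0],"turn":[0,0,-8],"fingers":0},{"offset":[0,0,0],"turn":[0,0,-8],"fingers":0},{"offset":[0,0,0],"turn":[0,0,-8],"fingers":0},{"offset":[0,0,0],"turn":[0,0,-8],"fingers":0},{"offset":[0,0,0],"turn":[0,0,-8],"fingers":0},{"offset":[0,0,0],"turn":[0,0,-8],"fingers":0},{"offset":[0,0,0],"turn":[0,0,-8],"fingers":0},{"offset":[0,0,0],"turn":[0,0,-8],"fingers":0},{"offset":[0,0,0],"turn":[0,0,-8],"fingers":0}]'
python3 -m jog '[{"offset":[0,0,0],"turn":[0,0,-8],"fingers":0},{"offset":[0,0,0],"turn":[0,0,-8],"fingers":0},{"offset":[0,0,0],"turn":[0,0,-8],"fingers":0},{"offset":[0,0,0],"turn":[0,0,-5.8],"fingers":0},{"offset":[0,0,0],"turn":[0,0,0],"fingers":0},{"offset":[0,0,0],"turn":[0,0,0],"fingers":0},{"offset":[0,0,0],"turn":[0,0,0],"fingers":0}]'
python3 - <<'E'
from h import *
togo([573,82,190],12.4)
m=camera_model('wrist');im=camera('wrist');cv2.imwrite('pics/w3.png',im)
for q in('cup','tab_mid','carriage','camera','capacitor','rail'):
    print(q,[( [round(v,1) for v in b['rect']],round(b['confidence'],2)) for b in boxes_of('wrist',q)[:3]])
E
```

```text
time: 6.35
tool_pos: [592.6, -3.1, 197.3]
orientation: [-3.14, 0.09, 0.004]
wrist_force: [0.4, -0.2, -0.1]
gripper_width: 23.2
grasp_force: 30.0
time: 7.55
tool_pos: [577.5, 80.9, 197.1]
orientation: [-2.523, -1.869, 0.004]
wrist_force: [0.7, -0.3, -0.2]
gripper_width: 22.8
grasp_force: 30.0
time: 8.25
tool_pos: [578.6, 80.3, 198.2]
orientation: [-1.968, -2.448, 0.001]
wrist_force: [0.6, 0.5, -0.7]
gripper_width: 23.3
grasp_force: 30.0
t 8.25 tcp [578.6  80.3 198.2] tool z [-0.001  0.    -1.   ] ydir 12.41 offset [ 2.9 -5.1  8.2]
turn z (tool z down => negative of world): 0.01
cup [([271.9, 203.8, 89.9, 115.8], 0.82)]
tab_mid [([272.0, 201.1, 85.0, 112.9], 0.73)]
carriage [([270.6, 204.3, 83.3, 113.8], 0.98)]
camera [([394.8, 51.2, 160.1, 99.0], 0.83), ([277.1, 289.2, 63.4, 95.0], 0.61), ([137.7, 6.8, 43.9, 13.4], 0.43)]
capacitor [([273.9, 290.6, 66.7, 98.2], 0.57)]
rail []
```

View pics/w3.png

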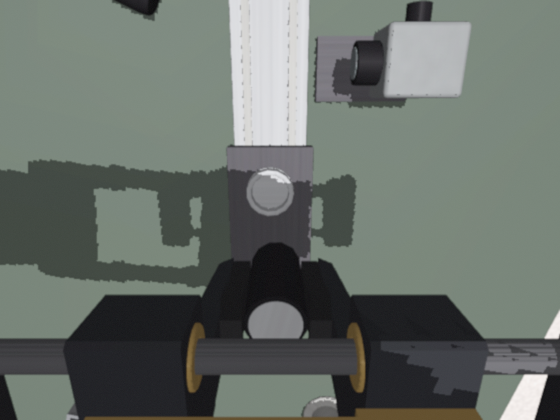

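The wrist view shows the cup ring at about (270,191). The held capacitor's top is at about (275,320), and the inspection camera's lens is at (366,62).

```bash
python3 - <<'E'
from h import *
t,r,_=pose();m=camera_model('wrist');im=cv2.imread('pics/w3.png');g=cv2.cvtColor(im,cv2.COLOR_BGR2GRAY)
def ell(x0,y0,x1,y1,th,amin):
    _,b=cv2.threshold(g[y0:y1,x0:x1],th,255,0)
    for c in cv2.findContours(b,cv2.RETR_EXTERNAL,cv2.CHAIN_APPROX_NONE)[0]:
        if cv2.contourArea(c)>amin:
            e=cv2.fitEllipse(cv2.convexHull(c));yield np.array(e[0])+[x0,y0],e[1]
for th in(110,130,150):
  for c,s in ell(240,160,300,222,th,300):
    p=onz(m,*c,52);print('cup',th,c.round(1),np.round(s,1),p.round(1),'tool',r.inv().apply(p-t).round(1))
# sizes expected
a=proj(m,[573,82,52]);print('px of 38mm across',np.linalg.norm(proj(m,np.array([573,82,52])+19*r.apply([0,1,0]))-proj(m,np.array([573,82,52])-19*r.apply([0,1,0]))))
for th in(90,110,130):
  for c,s in ell(240,290,310,345,th,300):
    p=onz(m,*c,t[2]+14.7);print('captop',th,c.round(1),np.round(s,1),'tool',r.inv().apply(p-t).round(1))
# carriage side edges: dark columns
for row in(160,170,220,235):
    d=np.diff(cv2.GaussianBlur(im,(5,5),0)[row,215:330].astype(float).sum(1));print(row,215+np.argmin(d[:40]),215+60+np.argmax(d[60:]))
p=onz(m,364,62,75);print('lens z75',p.round(1),'along rail from tcp',r.inv().apply(p-t).round(1))
E
```

```text
cup 110 [269.7 167.8] [59.7 95.4] [569.  105.7  52. ] tool [ 27.5  -4.4 146.8]
cup 130 [270.  190.5] [43.7 47.6] [573.1  88.   52. ] tool [  9.3  -4.2 146.8]
px of 38mm across 47.61224943671215
captop 90 [275.2 324.5] [46.9 54.8] tool [  1.8   0.  -14.7]
captop 110 [275.3 324.5] [46. 54.] tool [  1.8   0.1 -14.7]
captop 130 [275.3 323.6] [41.7 52.9] tool [  2.2   0.1 -14.7]
160 226 313
170 246 313
220 228 309
235 229 307
lens z75 [613.5 191.4  75. ] along rail from tcp [101.6  57.5 123.8]
```

```bash
python3 -m jog '[{"offset":[4,-2,15],"turn":[0,0,0],"fingers":0},{"offset":[3,-2,20],"turn":[0,0,0],"fingers":0},{"offset":[0,0,15],"turn":[0,0,0],"fingers":0},{"offset":[0,0,0],"turn":[0,0,0],"fingers":0},{"offset":[0,0,0],"turn":[0,0,0],"fingers":0},{"offset":[0,0,0],"turn":[0,0,0],"fingers":0}]'
python3 - <<'E'
from h import *
m=camera_model('wrist');im=camera('wrist');t,r,o=pose();print(t.round(1),r.apply([0,0,1]).round(4))
cv2.imwrite('pics/w4.png',im)
p0=np.array([573.1,88,52]);u,v=proj(m,p0);print('pred centre',u,v)
x0,y0=int(u)-60,int(v)-45
crop=cv2.resize(im[y0:y0+90,x0:x0+120],None,fx=5,fy=5,interpolation=cv2.INTER_CUBIC)
for rad,z,col in((19,52,(0,0,255)),(15,52,(0,255,0)),(15,42,(255,0,0))):
    q=np.array([(proj(m,[p0[0]+rad*np.cos(a),p0[1]+rad*np.sin(a),z])-[x0,y0]+.5)*5 for a in np.linspace(0,2*np.pi,60)])
    cv2.polylines(crop,[q.astype(int).reshape(-1,1,2)],True,col,1)
cv2.imwrite('pics/w4c.png',crop)
E
```

```text
time: 9.2
tool_pos: [574.5, 85.9, 149.4]
orientation: [1.966, 2.449, 0.001]
wrist_force: [0.1, 0.2, -0.7]
gripper_width: 23.1
grasp_force: 30.0
[574.6  85.9 149.7] [ 1.8e-03  2.0e-04 -1.0e+00]
pred centre 273.77536529104793 219.52366157548397
```

View pics/w4c.png

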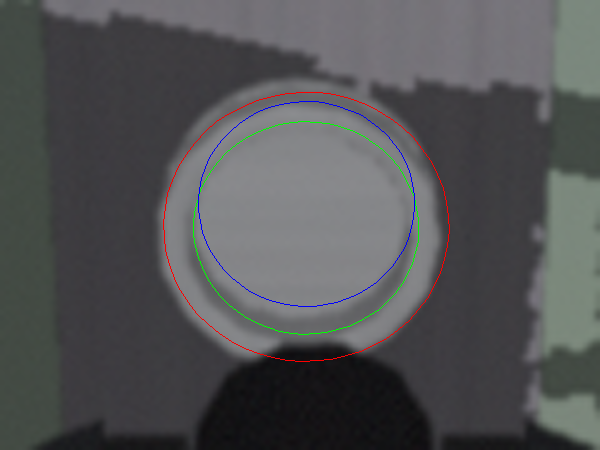

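The overlay is close. The true ring sits about 1.5 px left and 2 px above the drawn circles, so I'll refine it with a fit.

```bash
cat > fit.py <<'E'
from h import *
def fitcup(im,m,p0,span=5):
    g=cv2.GaussianBlur(cv2.cvtColor(im,cv2.COLOR_BGR2GRAY),(3,3),0).astype(np.float32)
    c,_=ray(m,0,0);d0=np.arctan2(c[1]-p0[1],c[0]-p0[0]);best=[]
    A=np.linspace(0,2*np.pi,120)
    rel=np.cos(A-d0)   # >0 side towards camera
    def samp(p,rad,z,sel):
        q=np.array([proj(m,[p[0]+rad*np.cos(a),p[1]+rad*np.sin(a),z]) for a in A[sel]],np.float32)
        return cv2.remap(g,q[:,0].reshape(1,-1),q[:,1].reshape(1,-1),1)[0]
    vis=(rel<0.3)&(rel>-0.8)
    for dx in np.arange(-span,span+.1,.5):
        for dy in np.arange(-span,span+.1,.5):
            p=[p0[0]+dx,p0[1]+dy]
            s=np.median(samp(p,18,52,vis)-samp(p,20,52,vis))+np.median(samp(p,16,52,vis)-samp(p,14,52,vis))
            best.append((s,p[0],p[1]))
    best.sort(reverse=True);return np.array(best[:6])
E
python3 - <<'E'
from fit import *
m=camera_model('wrist');im=cv2.imread('pics/w4.png')
b=fitcup(im,m,[573.1,88]);print(b.round(1));p=np.r_[b[:4,1:].mean(0),52]
t,r,o=pose();print(p,'tool',r.inv().apply(p-t).round(1))
x0,y0=213,174
crop=cv2.resize(im[y0:y0+150,x0:x0+120],None,fx=4,fy=4,interpolation=cv2.INTER_CUBIC)
cap=t+r.apply([1.5,0,0])
for c,rad,z,col in((p,19,52,(0,0,255)),(p,15,52,(0,255,0)),(p,15,42,(255,0,0)),(cap,12,t[2]-35.3,(0,255,255)),(cap,12,t[2]+14.7,(0,255,255))):
    q=np.array([(proj(m,[c[0]+rad*np.cos(a),c[1]+rad*np.sin(a),z])-[x0,y0]+.5)*4 for a in np.linspace(0,2*np.pi,60)])
    cv2.polylines(crop,[q.astype(int).reshape(-1,1,2)],True,col,1)
cv2.imwrite('pics/w4d.png',crop)
E
```

```text
[[ 77.2 572.6  86.5]
 [ 75.4 572.6  87. ]
 [ 73.7 572.6  86. ]
 [ 71.9 573.1  86.5]
 [ 71.9 572.1  86.5]
 [ 71.3 572.1  86. ]]
[572.725  86.5    52.   ] tool [ 1.1 -1.9 97.7]
```

View pics/w4d.png

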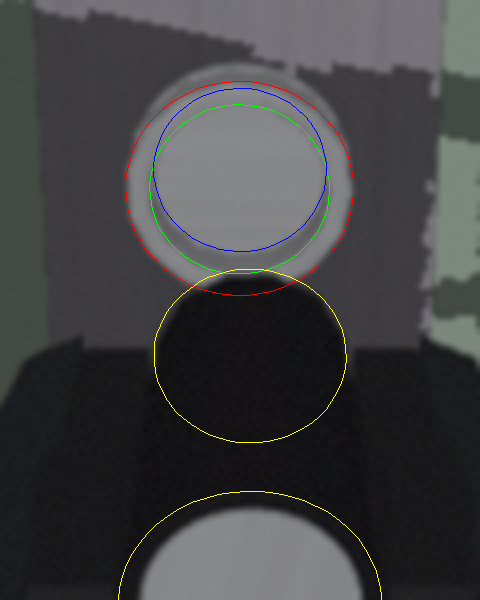

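```bash
python3 -m jog '[{"offset":[0.1,-1.9,10],"turn":[0,0,0],"fingers":0},{"offset":[0,0,20],"turn":[0,0,0],"fingers":0},{"offset":[0,0,15],"turn":[0,0,0],"fingers":0},{"offset":[0,0,10],"turn":[0,0,0],"fingers":0},{"offset":[0,0,0],"turn":[0,0,0],"fingers":0},{"offset":[0,0,0],"turn":[0,0,0],"fingers":0},{"offset":[0,0,0],"turn":[0,0,0],"fingers":0}]'
python3 - <<'E'
from fit import *
m=camera_model('wrist');im=camera('wrist');t,r,o=pose();print(t.round(1),r.apply([0,0,1]).round(4))
cv2.imwrite('pics/w5.png',im)
p=np.array([572.6,86.5,52]);print('tool',r.inv().apply(p-t).round(1))
cap=t+r.apply([1,0,0]);u,v=proj(m,p);x0,y0=int(u)-75,int(v)-65
crop=cv2.resize(im[y0:y0+120,x0:x0+150],None,fx=4.9,fy=4.9,interpolation=cv2.INTER_CUBIC)
for c,rad,z,col in((p,19,52,(0,0,255)),(p,15,52,(0,255,0)),(cap,12,t[2]-35.3,(0,255,255))):
    q=np.array([(proj(m,[c[0]+rad*np.cos(a),c[1]+rad*np.sin(a),z])-[x0,y0]+.5)*4.9 for a in np.linspace(0,2*np.pi,60)])
    cv2.polylines(crop,[q.astype(int).reshape(-1,1,2)],True,col,1)
cv2.imwrite('pics/w5c.png',crop)
E
```

```text
time: 9.95
tool_pos: [572.6, 85.6, 94.5]
orientation: [1.966, 2.449, 0.002]
wrist_force: [0.1, -1.2, -0.7]
gripper_width: 22.8
grasp_force: 30.0
[572.7  85.6  94.6] [ 1.7e-03  2.0e-04 -1.0e+00]
tool [ 0.9  0.  42.6]
```

View pics/w5c.png

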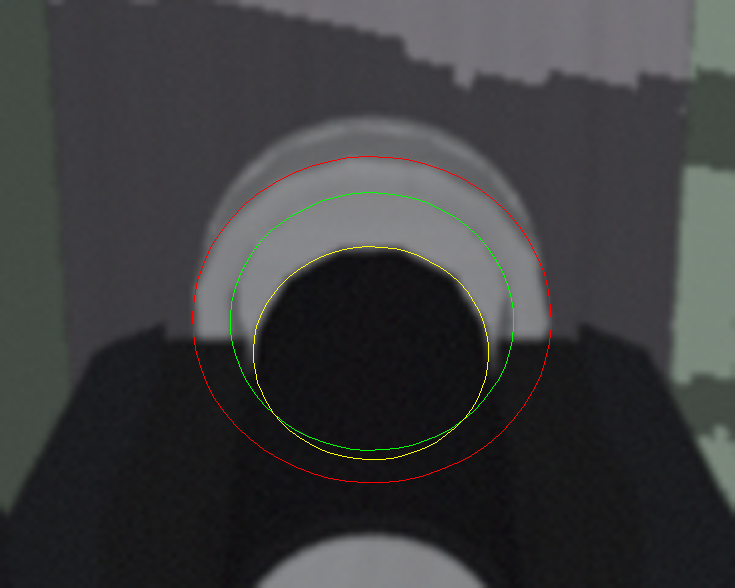

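The cup ring and capacitor match the overlays: the ring spans columns 197–548 and the capacitor 254–488, so both are centred at about 371. I can insert.

```bash
python3 -m jog '[{"offset":[0,0,4],"turn":[0,0,0],"fingers":0},{"offset":[0,0,4],"turn":[0,0,0],"fingers":0},{"offset":[0,0,4],"turn":[0,0,0],"fingers":0},{"offset":[0,0,0],"turn":[0,0,0],"fingers":0},{"offset":[0,0,0],"turn":[0,0,0],"fingers":0}]'
python3 -m jog '[{"offset":[0,0,2],"turn":[0,0,0],"fingers":0},{"offset":[0,0,1.5],"turn":[0,0,0],"fingers":0},{"offset":[0,0,0],"turn":[0,0,0],"fingers":0},{"offset":[0,0,0],"turn":[0,0,0],"fingers":0}]'
```

```text
time: 10.5
tool_pos: [571.7, 85.5, 81.4]
orientation: [-1.966, -2.45, 0.001]
wrist_force: [0.6, -0.4, -0.4]
gripper_width: 22.9
grasp_force: 30.0
time: 10.9
tool_pos: [571.9, 85.5, 78.2]
orientation: [-1.966, -2.45, 0.0]
wrist_force: [-0.7, 0.6, -1.3]
gripper_width: 22.9
grasp_force: 30.0
```

```bash
python3 -m jog '[{"offset":[0,0,0.7],"turn":[0,0,0],"fingers":0},{"offset":[0,0,0],"turn":[0,0,0],"fingers":0},{"offset":[0,0,0],"turn":[0,0,0],"fingers":0}]'
```

```text
time: 11.2
tool_pos: [571.9, 85.5, 77.5]
orientation: [1.967, 2.45, 0.0]
wrist_force: [0.3, -0.1, -0.3]
gripper_width: 23.3
grasp_force: 30.0
```

```bash
python3 -m jog '[{"offset":[0,0,0.8],"turn":[0,0,0],"fingers":0},{"offset":[0,0,0],"turn":[0,0,0],"fingers":0},{"offset":[0,0,0],"turn":[0,0,0],"fingers":0}]'; python3 -m jog '[{"offset":[0,0,0.7],"turn":[0,0,0],"fingers":0},{"offset":[0,0,0],"turn":[0,0,0],"fingers":0},{"offset":[0,0,0],"turn":[0,0,0],"fingers":0}]'
```

```text
time: 11.5
tool_pos: [572.1, 85.5, 77.2]
orientation: [1.966, 2.45, 0.0]
wrist_force: [-1.3, -0.6, 4.1]
gripper_width: 23.0
grasp_force: 30.0
time: 11.8
tool_pos: [572.1, 85.5, 77.2]
orientation: [1.966, 2.45, 0.0]
wrist_force: [-4.0, -0.3, 8.8]
gripper_width: 23.1
grasp_force: 30.0
```

```bash
python3 -m jog '[{"offset":[0,0,-1],"turn":[0,0,0],"fingers":0},{"offset":[0,0,0],"turn":[0,0,0],"fingers":35},{"offset":[0,0,0],"turn":[0,0,0],"fingers":50},{"offset":[0,0,0],"turn":[0,0,0],"fingers":60},{"offset":[0,0,0],"turn":[0,0,0],"fingers":60},{"offset":[0,0,-10],"turn":[0,0,0],"fingers":60},{"offset":[0,0,-25],"turn":[0,0,0],"fingers":60},{"offset":[0,0,-30],"turn":[0,0,0],"fingers":60},{"offset":[0,0,-30],"turn":[0,0,0],"fingers":60},{"offset":[0,0,0],"turn":[0,0,0],"fingers":60},{"offset":[0,0,0],"turn":[0,0,0],"fingers":60},{"offset":[0,0,0],"turn":[0,0,0],"fingers":60}]'
python3 - <<'E'
from h import *
m=camera_model('wrist');im=camera('wrist');t,r,o=pose();print(t.round(1),r.apply([0,0,1]).round(4))
cv2.imwrite('pics/w6.png',im)
for rel in([0,0,0],):
    p=np.array([572.6,86.5,92]);print('cap top pred',proj(m,p))
d=np.array([np.cos(np.radians(102.4)),np.sin(np.radians(102.4)),0])
for h in(67,84):
    p=np.array([572.6,86.5,0])-77*d;p[2]=h;print('tab',p.round(1),proj(m,p).round(1))
E
```

```text
time: 13.0
tool_pos: [571.0, 85.4, 170.9]
orientation: [-1.966, -2.449, 0.002]
wrist_force: [-0.1, -0.5, -0.1]
gripper_width: 52.8
grasp_force: 0.0
[570.8  85.4 170.4] [-2.8e-03 -3.0e-04 -1.0e+00]
cap top pred [278.40142945 232.18029152]
tab [589.1  11.3  67. ] [277.7 315.1]
tab [589.1  11.3  84. ] [277.8 329.4]
```

View pics/w6.png

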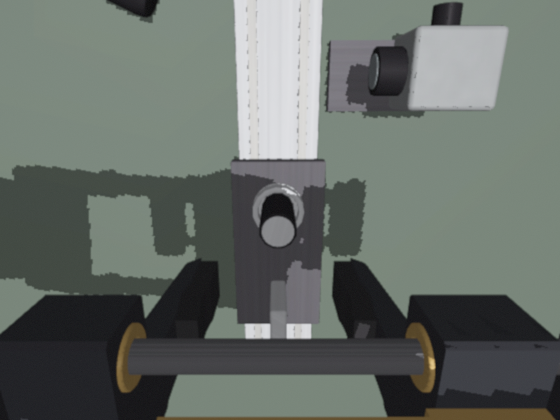

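The capacitor stands in the cup with its top at (278,231), against a prediction of (278,232). The tab is at column 279 below it, and the lens tip is at (371,71).

```bash
python3 - <<'E'
from h import *
m=camera_model('wrist');t,r,o=pose()
a=[onz(m,u,v,39) for u,v in((238,322),(322,322),(233,159.5),(325,159.5))]
print(np.round(a,1)); f=(a[2]+a[3])/2;b=(a[0]+a[1])/2;d=(f-b);print('len',np.linalg.norm(d),'w',np.linalg.norm(a[1]-a[0]),np.linalg.norm(a[3]-a[2]),'dir',np.degrees(np.arctan2(d[1],d[0])))
for e in((a[0],a[2]),(a[1],a[3])): q=e[1]-e[0];print('edge dir',np.degrees(np.arctan2(q[1],q[0])).round(2))
# top cam rail ends dir
ang=np.radians(102.4);ry=np.array([np.cos(ang),np.sin(ang)]);rx=np.array([ry[1],-ry[0]])
cup=np.array([572.6,86.5])
for z in(62,66,70,74,78):
    p=onz(m,370,71,z);print('lens z',z,'x',((p[:2]-cup)@rx).round(1),'ahead of cup',((p[:2]-cup)@ry).round(1))
for u,v,z in((505,28,88),(497,108,88),(413,108,88),(417,28,88)):
    p=onz(m,u,v,z);print('cambox',((p[:2]-cup)@rx).round(1),((p[:2]-cup)@ry).round(1))
togo([589.1,11.3,150],12.4)
E
```

```text
[[561.5 -21.4  39. ]
 [631.2  -5.7  39. ]
 [532.4 114.4  39. ]
 [597.7 128.9  39. ]]
len 138.79325672751511 w 71.41385301473223 66.92862438212258 dir 103.04927688582055
edge dir 102.12
edge dir 103.98
lens z 62 x 55.5 ahead of cup 94.7
lens z 66 x 54.5 ahead of cup 94.4
lens z 70 x 53.6 ahead of cup 94.2
lens z 74 x 52.6 ahead of cup 93.9
lens z 78 x 51.6 ahead of cup 93.7
cambox 118.2 114.2
cambox 122.0 73.9
cambox 74.9 73.8
cambox 72.0 114.2
t 13.05 tcp [570.8  85.4 170.4] tool z [-2.8e-03 -3.0e-04 -1.0e+00] ydir 12.49 offset [-76.3   1.9  20.4]
turn z (tool z down => negative of world): 0.09
```

```bash
python3 -m jog '[{"offset":[-25,1,0],"turn":[0,0,0],"fingers":60},{"offset":[-30,1,0],"turn":[0,0,0],"fingers":60},{"offset":[-21,0,0],"turn":[0,0,0],"fingers":60},{"offset":[0,0,20],"turn":[0,0,0],"fingers":60},{"offset":[0,0,20],"turn":[0,0,0],"fingers":60},{"offset":[0,0,0],"turn":[0,0,0],"fingers":60},{"offset":[0,0,0],"turn":[0,0,0],"fingers":60},{"offset":[0,0,0],"turn":[0,0,0],"fingers":60}]'
python3 - <<'E'
from h import *
m=camera_model('wrist');im=camera('wrist');togo([589.1,11.3,70],12.5)
cv2.imwrite('pics/w7.png',im);p=np.array([589.1,11.3,84]);u,v=proj(m,p);print('tab top pred',u,v,[proj(m,p+[0.5*s*6,0,0]).round(1) for s in(-2,2)])
x0,y0=200,200
cv2.imwrite('pics/w7c.png',cv2.resize(im[y0:y0+160,x0:x0+160],None,fx=3.7,fy=3.7))
E
```

```text
time: 13.85
tool_pos: [590.6, 11.9, 132.4]
orientation: [1.966, 2.45, 0.0]
wrist_force: [-0.4, -1.2, -0.3]
gripper_width: 52.7
grasp_force: 0.0
t 13.9 tcp [590.9  11.9 132.9] tool z [ 0.0013 -0.     -1.    ] ydir 12.51 offset [-0.2 -2.  62.9]
turn z (tool z down => negative of world): 0.01
tab top pred 272.1727603957409 254.90187507385355 [array([261.2, 252.7]), array([283.1, 257.1])]
```

View pics/w7c.png

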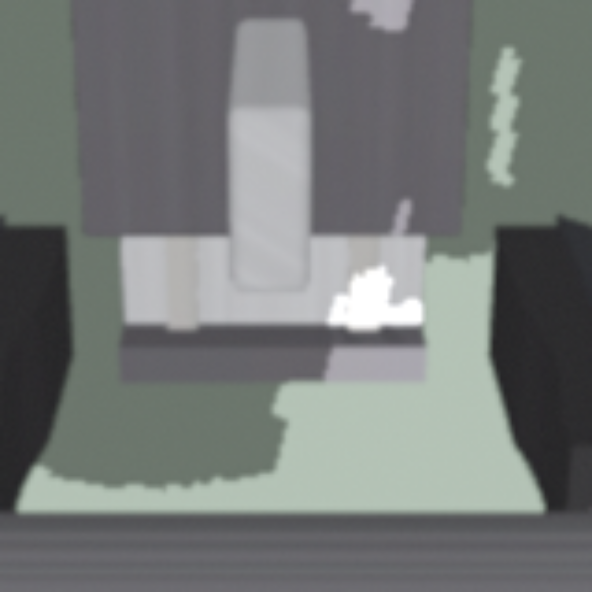

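The tab's top is centred at about (273,253.5), against a prediction of (272,255). The fingers straddle it.

```bash
python3 -m jog '[{"offset":[0.5,-1.6,20],"turn":[0,0,0],"fingers":60},{"offset":[0,0,20],"turn":[0,0,0],"fingers":60},{"offset":[0,0,15],"turn":[0,0,0],"fingers":60},{"offset":[0,0,7],"turn":[0,0,0],"fingers":60},{"offset":[0,0,0],"turn":[0,0,0],"fingers":60},{"offset":[0,0,0],"turn":[0,0,0],"fingers":60}]'
python3 -m jog '[{"offset":[0,0,0],"turn":[0,0,0],"fingers":30},{"offset":[0,0,0],"turn":[0,0,0],"fingers":15},{"offset":[0,0,0],"turn":[0,0,0],"fingers":0},{"offset":[0,0,0],"turn":[0,0,0],"fingers":0},{"offset":[0,0,0],"turn":[0,0,0],"fingers":0},{"offset":[0,0,0],"turn":[0,0,0],"fingers":0},{"offset":[0,0,0],"turn":[0,0,0],"fingers":0}]'
python3 - <<'E'
from h import *
t,r,o=pose();print(t.round(2),r.apply([0,1,0]).round(4),o['wrist_force'].round(1),o['gripper_width'])
E
```

```text
time: 14.5
tool_pos: [589.2, 11.9, 70.6]
orientation: [1.966, 2.449, 0.001]
wrist_force: [0.3, -0.1, -0.3]
gripper_width: 53.0
grasp_force: 0.0
time: 15.2
tool_pos: [589.0, 11.9, 70.2]
orientation: [1.966, 2.449, 0.001]
wrist_force: [1.6, 0.9, -0.2]
gripper_width: 11.7
grasp_force: 30.0
[589.02  11.95  70.16] [9.763e-01 2.163e-01 9.000e-04] [ 1.6  0.9 -0.2] 11.663062443939365
```

```bash
python3 -m jog '[{"offset":[1,0,0],"turn":[0,0,0],"fingers":0},{"offset":[2,0,0],"turn":[0,0,0],"fingers":0},{"offset":[4,0,0],"turn":[0,0,0],"fingers":0},{"offset":[6,0,0],"turn":[0,0,0],"fingers":0},{"offset":[7,0,0],"turn":[0,0,0],"fingers":0},{"offset":[7,0,0],"turn":[0,0,0],"fingers":0},{"offset":[7,0,0],"turn":[0,0,0],"fingers":0},{"offset":[6,0,0],"turn":[0,0,0],"fingers":0},{"offset":[5,0,0],"turn":[0,0,0],"fingers":0},{"offset":[3,0,0],"turn":[0,0,0],"fingers":0},{"offset":[2,0,0],"turn":[0,0,0],"fingers":0},{"offset":[0,0,0],"turn":[0,0,0],"fingers":0}]'
cat > st.py <<'E'
from h import *
s=np.array([589.02,11.95]);d=np.array([-0.2163,0.976]);n=np.array([.976,.2163])
t,r,o=pose();f=o['wrist_force'];y=r.apply([0,1,0])
print('t',round(o['time'],2),'along',((t[:2]-s)@d).round(2),'lat',((t[:2]-s)@n).round(2),'z',t[2].round(1),'F along',(f[:2]@d).round(1),'lat',(f[:2]@n).round(1),'w',round(o['gripper_width'],1),'g',round(o['grasp_force'],1),'dir',np.degrees(np.arctan2(y[1],y[0])).round(2),'tau',o['ft_torque'].round(2))
E
python3 st.py
```

```text
time: 16.4
tool_pos: [578.3, 60.1, 70.2]
orientation: [1.965, 2.449, -0.0]
wrist_force: [2.2, -4.3, -0.5]
gripper_width: 11.8
grasp_force: 30.0
t 16.4 along 49.27 lat -0.07 z 70.2 F along -4.6 lat 1.2 w 11.8 g 30.0 dir 12.51 tau [-0.48 -0.46  0.03]
```

```bash
python3 -m jog '[{"offset":[2,0,0],"turn":[0,0,0],"fingers":0},{"offset":[4,0,0],"turn":[0,0,0],"fingers":0},{"offset":[5,0,0],"turn":[0,0,0],"fingers":0},{"offset":[5,0,0],"turn":[0,0,0],"fingers":0},{"offset":[4,0,0],"turn":[0,0,0],"fingers":0},{"offset":[3,0,0],"turn":[0,0,0],"fingers":0},{"offset":[2,0,0],"turn":[0,0,0],"fingers":0},{"offset":[0,0,0],"turn":[0,0,0],"fingers":0},{"offset":[0,0,0],"turn":[0,0,0],"fingers":0}]' >/dev/null; python3 st.py
python3 -m jog '[{"offset":[1,0,0],"turn":[0,0,0],"fingers":0},{"offset":[1,0,0],"turn":[0,0,0],"fingers":0},{"offset":[0,0,0],"turn":[0,0,0],"fingers":0}]'>/dev/null; python3 st.py
```

```text
t 17.3 along 74.71 lat -0.09 z 70.2 F along -3.4 lat 1.2 w 12.0 g 30.0 dir 12.5 tau [-0.5  -0.5   0.04]
t 17.6 along 76.54 lat -0.1 z 70.1 F along -3.9 lat 2.0 w 11.7 g 30.0 dir 12.5 tau [-0.62 -0.48  0.03]
```

```bash
python3 -m jog '[{"offset":[1,0,0],"turn":[0,0,0],"fingers":0},{"offset":[0,0,0],"turn":[0,0,0],"fingers":0}]'>/dev/null; python3 st.py
python3 -m jog '[{"offset":[1,0,0],"turn":[0,0,0],"fingers":0},{"offset":[0,0,0],"turn":[0,0,0],"fingers":0}]'>/dev/null; python3 st.py
python3 -m jog '[{"offset":[1,0,0],"turn":[0,0,0],"fingers":0},{"offset":[0,0,0],"turn":[0,0,0],"fingers":0}]'>/dev/null; python3 st.py
python3 -m jog '[{"offset":[1,0,0],"turn":[0,0,0],"fingers":0},{"offset":[0,0,0],"turn":[0,0,0],"fingers":0}]'>/dev/null; python3 st.py
```

```text
t 17.8 along 77.66 lat -0.13 z 70.1 F along -3.7 lat 2.1 w 11.6 g 30.0 dir 12.5 tau [-0.6  -0.51  0.  ]
t 18.0 along 78.79 lat -0.13 z 70.1 F along -3.9 lat 2.3 w 11.3 g 30.0 dir 12.5 tau [-0.53 -0.55  0.04]
t 18.2 along 79.64 lat -0.14 z 70.1 F along -5.2 lat 1.7 w 11.8 g 30.0 dir 12.51 tau [-0.7  -0.58 -0.01]
t 18.4 along 80.72 lat -0.09 z 70.2 F along -5.5 lat 2.2 w 11.9 g 30.0 dir 12.5 tau [-0.63 -0.6   0.03]
```

```bash
python3 -m jog '[{"offset":[1,0,0],"turn":[0,0,0],"fingers":0},{"offset":[0,0,0],"turn":[0,0,0],"fingers":0}]'>/dev/null; python3 st.py
python3 -m jog '[{"offset":[1,0,0],"turn":[0,0,0],"fingers":0},{"offset":[0,0,0],"turn":[0,0,0],"fingers":0}]'>/dev/null; python3 st.py
python3 -m jog '[{"offset":[1,0,0],"turn":[0,0,0],"fingers":0},{"offset":[0,0,0],"turn":[0,0,0],"fingers":0}]'>/dev/null; python3 st.py
```

```text
t 18.6 along 81.77 lat -0.1 z 70.1 F along -3.9 lat 3.1 w 11.7 g 30.0 dir 12.49 tau [-0.53 -0.56  0.04]
t 18.8 along 82.88 lat -0.13 z 70.1 F along -3.9 lat 2.6 w 11.6 g 30.0 dir 12.49 tau [-0.55 -0.56  0.01]
t 19.0 along 83.73 lat -0.12 z 70.1 F along -4.2 lat 2.4 w 11.9 g 30.0 dir 12.5 tau [-0.73 -0.59  0.04]
```

```bash
python3 -m jog '[{"offset":[1,0,0],"turn":[0,0,0],"fingers":0},{"offset":[0,0,0],"turn":[0,0,0],"fingers":0}]'>/dev/null; python3 st.py
python3 -m jog '[{"offset":[1,0,0],"turn":[0,0,0],"fingers":0},{"offset":[0,0,0],"turn":[0,0,0],"fingers":0}]'>/dev/null; python3 st.py
python3 -m jog '[{"offset":[1,0,0],"turn":[0,0,0],"fingers":0},{"offset":[0,0,0],"turn":[0,0,0],"fingers":0}]'>/dev/null; python3 st.py
python3 -m jog '[{"offset":[1,0,0],"turn":[0,0,0],"fingers":0},{"offset":[0,0,0],"turn":[0,0,0],"fingers":0}]'>/dev/null; python3 st.py
```

```text
t 19.2 along 84.79 lat -0.11 z 70.1 F along -4.6 lat 2.7 w 11.4 g 30.0 dir 12.5 tau [-0.62 -0.61  0.01]
t 19.4 along 85.84 lat -0.09 z 70.2 F along -4.4 lat 0.8 w 11.6 g 30.0 dir 12.5 tau [-0.54 -0.59  0.1 ]
t 19.6 along 86.74 lat -0.13 z 70.1 F along -5.1 lat 2.8 w 11.3 g 30.0 dir 12.5 tau [-0.69 -0.61 -0.01]
t 19.8 along 87.8 lat -0.12 z 70.2 F along -4.2 lat 1.7 w 11.5 g 30.0 dir 12.5 tau [-0.62 -0.61 -0.03]
```

```bash
python3 -m jog '[{"offset":[1,0,0],"turn":[0,0,0],"fingers":0},{"offset":[0,0,0],"turn":[0,0,0],"fingers":0}]'>/dev/null; python3 st.py
python3 -m jog '[{"offset":[1,0,0],"turn":[0,0,0],"fingers":0},{"offset":[0,0,0],"turn":[0,0,0],"fingers":0}]'>/dev/null; python3 st.py
python3 -m jog '[{"offset":[1,0,0],"turn":[0,0,0],"fingers":0},{"offset":[0,0,0],"turn":[0,0,0],"fingers":0}]'>/dev/null; python3 st.py
python3 -m jog '[{"offset":[1,0,0],"turn":[0,0,0],"fingers":0},{"offset":[0,0,0],"turn":[0,0,0],"fingers":0}]'>/dev/null; python3 st.py
```

```text
t 20.0 along 88.86 lat -0.1 z 70.2 F along -3.2 lat 2.4 w 11.8 g 30.0 dir 12.49 tau [-0.53 -0.67  0.05]
t 20.2 along 89.72 lat -0.13 z 70.1 F along -5.5 lat 3.1 w 11.8 g 30.0 dir 12.51 tau [-0.69 -0.59  0.05]
t 20.4 along 90.8 lat -0.14 z 70.2 F along -4.8 lat 2.0 w 11.7 g 30.0 dir 12.5 tau [-0.64 -0.65 -0.02]
t 20.6 along 91.88 lat -0.17 z 70.1 F along -4.5 lat 1.9 w 11.8 g 30.0 dir 12.5 tau [-0.52 -0.66  0.07]
```

```bash
python3 -m jog '[{"offset":[1,0,0],"turn":[0,0,0],"fingers":0},{"offset":[0,0,0],"turn":[0,0,0],"fingers":0}]'>/dev/null; python3 st.py
python3 -m jog '[{"offset":[1,0,0],"turn":[0,0,0],"fingers":0},{"offset":[0,0,0],"turn":[0,0,0],"fingers":0}]'>/dev/null; python3 st.py
python3 -m jog '[{"offset":[1,0,0],"turn":[0,0,0],"fingers":0},{"offset":[0,0,0],"turn":[0,0,0],"fingers":0}]'>/dev/null; python3 st.py
```

```text
t 20.8 along 93.0 lat -0.14 z 70.1 F along -3.2 lat 2.5 w 11.9 g 30.0 dir 12.49 tau [-0.46 -0.6   0.07]
t 21.0 along 94.31 lat -0.14 z 70.1 F along -2.0 lat 2.2 w 11.6 g 30.0 dir 12.48 tau [-0.32 -0.63  0.01]
t 21.2 along 95.35 lat -0.16 z 70.1 F along -2.0 lat 3.4 w 11.8 g 30.0 dir 12.49 tau [-0.23 -0.63  0.05]
```

The ball's pull starts at about 93–94 mm along. I'll go on in small steps.

```bash
python3 -m jog '[{"offset":[1,0,0],"turn":[0,0,0],"fingers":0},{"offset":[0,0,0],"turn":[0,0,0],"fingers":0}]'>/dev/null; python3 st.py
python3 -m jog '[{"offset":[1,0,0],"turn":[0,0,0],"fingers":0},{"offset":[0,0,0],"turn":[0,0,0],"fingers":0}]'>/dev/null; python3 st.py
```

```text
t 21.4 along 96.45 lat -0.14 z 70.2 F along -1.2 lat 4.0 w 11.9 g 30.0 dir 12.48 tau [-0.05 -0.55 -0.  ]
t 21.6 along 97.68 lat -0.15 z 70.1 F along 2.0 lat 4.1 w 11.8 g 30.0 dir 12.48 tau [ 0.2  -0.62  0.04]
```

```bash
python3 -m jog '[{"offset":[0.5,0,0],"turn":[0,0,0],"fingers":0},{"offset":[0,0,0],"turn":[0,0,0],"fingers":0}]'>/dev/null; python3 st.py
```

```text
t 21.8 along 97.87 lat -0.14 z 70.1 F along -0.0 lat 3.5 w 11.8 g 30.0 dir 12.49 tau [ 0.22 -0.68  0.01]
```

```bash
python3 -m jog '[{"offset":[0.7,0,0],"turn":[0,0,0],"fingers":0},{"offset":[0,0,0],"turn":[0,0,0],"fingers":0}]'>/dev/null; python3 st.py
```

```text
t 22.0 along 98.38 lat -0.14 z 70.1 F along 0.9 lat 4.7 w 11.8 g 30.0 dir 12.49 tau [ 0.2  -0.76  0.03]
```

```bash
python3 -m jog '[{"offset":[0.7,0,0],"turn":[0,0,0],"fingers":0},{"offset":[0,0,0],"turn":[0,0,0],"fingers":0}]'>/dev/null; python3 st.py
```

```text
t 22.2 along 98.89 lat -0.16 z 70.1 F along -0.1 lat 5.1 w 11.7 g 30.0 dir 12.49 tau [ 0.07 -0.79  0.04]
```

```bash
python3 -m jog '[{"offset":[0.5,0,0],"turn":[0,0,0],"fingers":0},{"offset":[0,0,0],"turn":[0,0,0],"fingers":0}]'>/dev/null; python3 st.py
```

```text
t 22.4 along 99.29 lat -0.17 z 70.1 F along -1.3 lat 4.5 w 11.5 g 30.0 dir 12.5 tau [ 0.01 -0.82  0.05]
```

```bash
python3 -m jog '[{"offset":[0.5,0,0],"turn":[0,0,0],"fingers":0},{"offset":[0,0,0],"turn":[0,0,0],"fingers":0}]'>/dev/null; python3 st.py
```

```text
t 22.6 along 99.75 lat -0.18 z 70.1 F along -1.4 lat 5.3 w 11.4 g 30.0 dir 12.49 tau [-0.06 -0.9   0.02]
```

```bash
python3 -m jog '[{"offset":[0.5,0,0],"turn":[0,0,0],"fingers":0},{"offset":[0,0,0],"turn":[0,0,0],"fingers":0}]'>/dev/null; python3 st.py
```

```text
t 22.8 along 100.27 lat -0.15 z 70.1 F along -0.6 lat 5.3 w 11.9 g 30.0 dir 12.49 tau [-0.02 -0.89  0.03]
```

```bash
python3 -m jog '[{"offset":[0.5,0.2,0],"turn":[0,0,0],"fingers":0},{"offset":[0,0,0],"turn":[0,0,0],"fingers":0}]'>/dev/null; python3 st.py
```

```text
t 23.0 along 100.79 lat -0.17 z 70.1 F along -2.4 lat 3.4 w 11.3 g 30.0 dir 12.49 tau [-0.12 -0.82  0.01]
```

```bash
python3 -m jog '[{"offset":[0.5,0.2,0],"turn":[0,0,0],"fingers":0},{"offset":[0,0,0],"turn":[0,0,0],"fingers":0}]'>/dev/null; python3 st.py
```

```text
t 23.2 along 101.41 lat -0.14 z 70.1 F along -1.2 lat 2.8 w 11.8 g 30.0 dir 12.49 tau [-0.15 -0.65 -0.02]
```

```bash
python3 -m jog '[{"offset":[0.5,0,0],"turn":[0,0,0],"fingers":0},{"offset":[0,0,0],"turn":[0,0,0],"fingers":0}]'>/dev/null; python3 st.py
```

```text
t 23.4 along 101.96 lat -0.16 z 70.1 F along -1.0 lat 1.6 w 12.1 g 30.0 dir 12.49 tau [-0.15 -0.5  -0.02]
```

```bash
python3 -m jog '[{"offset":[0.4,0,0],"turn":[0,0,0],"fingers":0},{"offset":[0,0,0],"turn":[0,0,0],"fingers":0}]'>/dev/null; python3 st.py
```

```text
t 23.6 along 102.36 lat -0.14 z 70.1 F along -1.1 lat 2.1 w 11.7 g 30.0 dir 12.5 tau [-0.16 -0.48  0.09]
```

```bash
python3 -m jog '[{"offset":[0.4,0,0],"turn":[0,0,0],"fingers":0},{"offset":[0,0,0],"turn":[0,0,0],"fingers":0}]'>/dev/null; python3 st.py
```

```text
t 23.8 along 102.76 lat -0.12 z 70.1 F along -1.2 lat 1.4 w 11.8 g 30.0 dir 12.5 tau [-0.17 -0.39  0.06]
```

```bash
python3 - <<'E'
from h import *
m=camera_model('wrist');im=camera('wrist');t,r,o=pose();cv2.imwrite('pics/w8.png',im)
print('cap top pred at tool x 77,78',[proj(m,t+r.apply([x,0,t[2]-92])).round(1) for x in(76,77,78)])
cv2.imwrite('pics/w8c.png',cv2.resize(im[0:260,120:500],None,fx=2,fy=2))
E
```

```text
cap top pred at tool x 77,78 [array([275.1, 114.5]), array([275.1, 110.8]), array([275.1, 107.1])]
```

View pics/w8c.png

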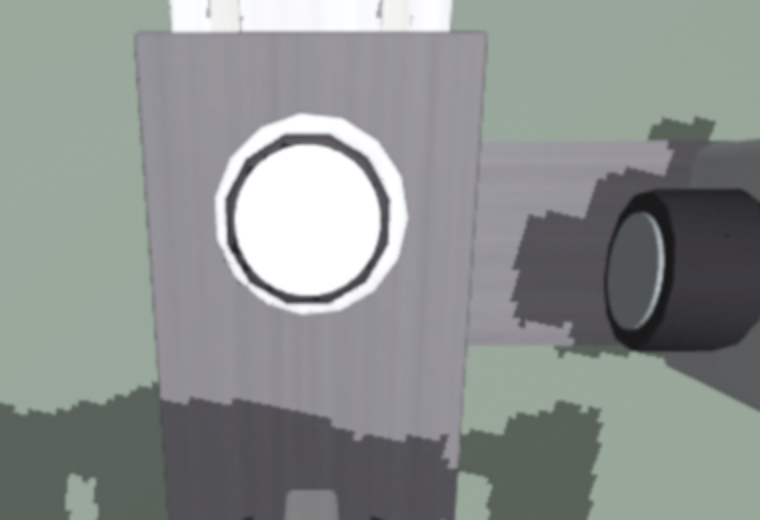

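The capacitor stands in the cup. Its top at (274,109) matches a tab-to-cup distance of 77 mm, so the grip has not slipped. I'll keep feeling for the far side of the notch.

```bash
python3 - <<'E'
from h import *
m=camera_model('wrist');t,r,o=pose()
for z in(66,70,74,78):
    p=onz(m,440,135,z);print('lens z',z,'tool',r.inv().apply(p-t).round(1))
E
python3 -m jog '[{"offset":[0.4,0,0],"turn":[0,0,0],"fingers":0},{"offset":[0,0,0],"turn":[0,0,0],"fingers":0}]'>/dev/null; python3 st.py
```

```text
lens z 66 tool [67.7 58.8  4.1]
lens z 70 tool [68.1 56.9  0.1]
lens z 74 tool [68.5 55.1 -3.9]
lens z 78 tool [68.9 53.3 -7.9]
t 24.05 along 103.05 lat -0.15 z 70.1 F along -1.6 lat 0.8 w 11.8 g 30.0 dir 12.5 tau [-0.27 -0.35  0.07]
```

```bash
python3 -m jog '[{"offset":[0.4,0,0],"turn":[0,0,0],"fingers":0},{"offset":[0,0,0],"turn":[0,0,0],"fingers":0}]'>/dev/null; python3 st.py
```

```text
t 24.25 along 103.31 lat -0.14 z 70.1 F along -3.0 lat -0.7 w 11.7 g 30.0 dir 12.5 tau [-0.32 -0.34 -0.01]
```

```bash
python3 -m jog '[{"offset":[0.4,0,0],"turn":[0,0,0],"fingers":0},{"offset":[0,0,0],"turn":[0,0,0],"fingers":0}]'>/dev/null; python3 st.py
```

```text
t 24.45 along 103.53 lat -0.14 z 70.1 F along -3.3 lat 0.7 w 11.7 g 30.0 dir 12.5 tau [-0.42 -0.35  0.05]
```

```bash
python3 -m jog '[{"offset":[0.3,0,0],"turn":[0,0,0],"fingers":0},{"offset":[0,0,0],"turn":[0,0,0],"fingers":0}]'>/dev/null; python3 st.py
```

```text
t 24.65 along 103.67 lat -0.13 z 70.1 F along -3.6 lat 1.3 w 11.6 g 30.0 dir 12.51 tau [-0.58 -0.37 -0.01]
```

```bash
python3 -m jog '[{"offset":[0.4,0,0],"turn":[0,0,0],"fingers":0},{"offset":[0,0,0],"turn":[0,0,0],"fingers":0}]'>/dev/null; python3 st.py
```

```text
t 24.85 along 103.9 lat -0.11 z 70.1 F along -4.4 lat 1.0 w 12.0 g 30.0 dir 12.51 tau [-0.63 -0.41  0.04]
```

```bash
python3 -m jog '[{"offset":[0.4,0,0],"turn":[0,0,0],"fingers":0},{"offset":[0,0,0],"turn":[0,0,0],"fingers":0}]'>/dev/null; python3 st.py
```

```text
t 25.05 along 104.06 lat -0.1 z 70.1 F along -4.5 lat 2.0 w 11.6 g 30.0 dir 12.51 tau [-0.73 -0.38 -0.03]
```

```bash
python3 -m jog '[{"offset":[0,0,0],"turn":[0,0,0],"fingers":0},{"offset":[0,0,0],"turn":[0,0,0],"fingers":0},{"offset":[0,0,0],"turn":[0,0,0],"fingers":0}]'>/dev/null; python3 st.py; python3 -m jog '[{"offset":[0.4,0,0],"turn":[0,0,0],"fingers":0},{"offset":[0,0,0],"turn":[0,0,0],"fingers":0},{"offset":[0,0,0],"turn":[0,0,0],"fingers":0}]'>/dev/null; python3 st.py
```

```text
t 25.35 along 104.06 lat -0.12 z 70.1 F along -5.3 lat 0.6 w 11.8 g 30.0 dir 12.51 tau [-0.7  -0.36  0.04]
t 25.65 along 104.18 lat -0.15 z 70.1 F along -5.0 lat 0.3 w 12.4 g 30.0 dir 12.52 tau [-0.85 -0.4  -0.04]
```

The far wall is clear: the push rises steeply from about 102.9 mm. The notch's middle is therefore at about 101.8–102 mm, and I'll back off gently to that.

```bash
python3 -m jog '[{"offset":[-1,0,0],"turn":[0,0,0],"fingers":0},{"offset":[-1,0,0],"turn":[0,0,0],"fingers":0},{"offset":[-0.7,0,0],"turn":[0,0,0],"fingers":0},{"offset":[0,0,0],"turn":[0,0,0],"fingers":0},{"offset":[0,0,0],"turn":[0,0,0],"fingers":0}]'>/dev/null; python3 st.py
```

```text
t 26.15 along 103.13 lat -0.14 z 70.1 F along 0.0 lat 1.5 w 11.8 g 30.0 dir 12.48 tau [ 0.06 -0.28  0.04]
```

```bash
python3 -m jog '[{"offset":[-0.7,0,0],"turn":[0,0,0],"fingers":0},{"offset":[-0.4,0,0],"turn":[0,0,0],"fingers":0},{"offset":[0,0,0],"turn":[0,0,0],"fingers":0},{"offset":[0,0,0],"turn":[0,0,0],"fingers":0},{"offset":[0,0,0],"turn":[0,0,0],"fingers":0},{"offset":[0,0,0],"turn":[0,0,0],"fingers":0},{"offset":[0,0,0],"turn":[0,0,0],"fingers":0}]'>/dev/null; python3 st.py
python3 - <<'E'
from h import *
im=camera('wrist');g=cv2.cvtColor(im,cv2.COLOR_BGR2GRAY);cv2.imwrite('pics/w9.png',im)
a=cv2.imread('pics/w8.png',0);print('diff of cup patch vs w8',cv2.absdiff(a[50:165,220:330],g[50:165,220:330]).mean())
t,r,o=pose();print(o['qvel'].round(4))
E
python3 st.py
```

```text
t 26.85 along 102.3 lat -0.12 z 70.1 F along 1.5 lat 1.1 w 11.6 g 30.0 dir 12.48 tau [ 0.1  -0.28  0.03]
diff of cup patch vs w8 1.7545454545454546
[ 0.0005  0.0002  0.0005  0.0002 -0.0001  0.0009]
t 26.9 along 102.26 lat -0.11 z 70.1 F along 1.6 lat 0.6 w 12.2 g 30.0 dir 12.49 tau [ 0.14 -0.25  0.01]
```

```bash
python3 -m jog '[{"offset":[-0.6,0,0],"turn":[0,0,0],"fingers":0},{"offset":[0,0,0],"turn":[0,0,0],"fingers":0},{"offset":[0,0,0],"turn":[0,0,0],"fingers":0},{"offset":[0,0,0],"turn":[0,0,0],"fingers":0},{"offset":[0,0,0],"turn":[0,0,0],"fingers":0}]'>/dev/null; python3 st.py
python3 - <<'E'
from station import robot
print(robot.finish_job())
E
```

```text
t 27.4 along 101.69 lat -0.13 z 70.1 F along 1.7 lat 1.2 w 11.9 g 30.0 dir 12.48 tau [ 0.13 -0.28  0.08]
the job is handed in; nothing more can be done
None
```

I handed the job in at 27.4 s: the capacitor stands in the cup, and the arm is still gripping the tab, holding the carriage still with the ball, judged by feel, in the notch. No verdict came back.

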